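# Click the tint dispenser's dose wheel round to its pointer

## Robot

A 6-joint arm with a two-finger parallel gripper is mounted at the origin on the work surface. World frame = base frame: x ahead of the robot, y to its left, z up, the work surface at z = 0. Lengths are in m, angles in rad, forces in N, time in s.
With the tool pointing down it reaches from about 0.275 to 0.75 m from the base axis. Payload 10.2 kg.
Tool frame: the origin (TCP) lies midway between the tips of the shut fingers; the grasp point (between the pads) lies r.tcp_to_grasp behind it (r.tcp_to_grasp is the distance from the TCP to the grasp point, in m); z points along the fingers, y is the direction in which the jaws open and shut (so a half turn about z gives the same grasp; the last joint's range is limited). The gripper opens to 85 mm and grips with 20 to 120 N. Pads are 22 mm wide; open, the fingers measure 114 mm over their backs; the gripper's body (76 mm by 85 mm) begins 54 mm behind the grasp point. The pads swing forward as they close: fully open they stand 13 mm farther back than shut.
Start: joints at [-1.394, 0.313, 1.498, -0, 1.331, -0.223], TCP at [0.204, -0.484, 0.231] pointing down, gripper open.
Joint ranges: [-2.94, 2.94], [-0.97, 2.17], [0.19, 2.56], [-1.23, 4.37], [0.02, 3.11], [-2.88, 2.88]. Speed limits (rad/s): [2.39, 2.39, 3.01, 3.14, 3.14, 3.14].

## Interface

Orientations are given as a rotation vector (axis times angle).
In Python, from bench import r gives the robot as it stands.
- The arm moves only by the shell command python3 -m crank 'ROWS'. ROWS is JSON, a list of rows, each an object of numbers: "grip": the finger opening in m, from 0 to 0.0854; "tx", "ty", "tz": the shift along the tool's x, y, z in m; "wx", "wy", "wz": the turn, a rotation vector about the tool's x, y, z in degrees. In form: [{"grip": .., "tx": .., "ty": .., "tz": .., "wx": .., "wy": .., "wz": ..}, ...]. A call has exactly 10 rows; each row shifts and turns the commanded pose from where the row before left it, along the tool's axes as they then stand; what a row does not reach is not made up. A row lasts 1/10 s, in which the tool goes at most 50 mm and 8.59 degrees, less where a joint would pass 70% of its speed; a pose out of reach is approached as far as the arm can. A call is refused whole if a number of a shift passes 0.05 or a number of a turn 8.59, either way. A call with a gripper value outside its range is refused whole. The fingers move at their own pace and stop on an object; the grip force is fixed at half the most. Time passes only in rows, so rows that do not move let the fingers close, or fill a call up. It gives the time, the measured TCP pose, the force and the opening at its end, in the units of the state.
- r.observe(): the state, without advancing time (a new reading comes with each control period).
- r.read_camera(name): name is "scene" or "top"; returns the picture (384x512x3 uint8, red, green, blue); there is no depth.
- r.camera_params(name): a dict with "camera_matrix" (3x3 intrinsics, pixels), "rvec" (rotation vector, rad) and "tvec" (3), from world to camera coordinates, as OpenCV has them. Camera axes: x right, y down, z forward; pixel columns grow to the right and rows downward; lengths in m; the calibration is good to about 2 mm. A picture is of the moment at which its call begins. camera_params takes no time and is no camera call.
- r.job_done(): hands the job in, once; it reports no verdict.
The state is a dict: "t": time; "q": joint angles; "dq": joint speeds; "tau": joint torques, N m; "eef_pos": TCP position; "tool_rot": TCP orientation; "wrist_force": force on the tool from outside, world axes, zero at the start; "moment": the same for the moment, N m; "width": opening from 0.0 (shut) to 1.0 (fully open).
Only numpy, scipy, OpenCV 4.12 (cv2) and the standard library are available. Lean on these libraries where they do the work, as an engineer would, in place of code of your own. Each camera call takes 0.05 s, during which the arm holds its last target.

## Task

On the tint dispenser, advance the black dose wheel anticlockwise (seen from above) by flicking its toothed edge with a fingertip, click by click, until the tooth with the upright stud has clicked into place at the fixed pointer, and do not go past it. Use light flicks, without gripping or forcing the wheel. Leave the cup, tin, funnel and stirring stick where they are, and finish clear of everything.

Things in the scene. Friction and masses are not known exactly. Their poses are not given: they have to be found in the camera images.
- dispenser: Tint dispenser bolted to the bench: grey round column, 88 mm diameter, 92 mm high, on a round foot 128 mm across and 20 mm high. Origin at the foot's centre on the bench, x axis to the fixed pointer, z up. The bracket of pointer and spout lies within 9 mm either side of its x axis, 40 to 128 mm out, up to 116 mm high; elsewhere the space around the wheel's edge is free, above and below.
- wheel_axis (a point): Centre of the dose wheel's top face, 109 mm above the bench, on its upright axis (fixed to the dispenser, does not turn). The black plastic wheel lies flat on the column: underside at 95 mm, top at 109 mm; solid hub 80 mm in diameter, 8 straight radial teeth 45 degrees apart, each 10 mm wide and 14 mm high, reaching 62 mm from the axis.
- stud_top (a point): Top of the upright round metal stud (16 mm in diameter, 20 mm high) on one tooth of the wheel, 52 mm from the axis and 129 mm above the bench; it turns with the wheel. The other seven teeth have none.
- pointer_tip (a point): Tip of the fixed steel pointer blade, 67 mm from the wheel's axis, 113 mm above the bench, pointing inward to the axis just outside the teeth.
- dose_wheel (a joint): Wheel angle in rad, 0 with the stud at the pointer, growing anticlockwise from above. Clicks every 0.785 (45 degrees): at rest a tooth is always at the pointer. Starts 2 to 4 clicks short (about -1.571, -2.356 or -3.142). A push of 2 to 4 N on a tooth's side turns it; past half-way it snaps into the next click and stays, not running on at finger speeds to 0.2 m/s.
- cup: Clear plastic cup, 68 mm in diameter at the rim, 48 mm high, standing loose below the spout; origin at the centre of its underside. To be left alone.
- tin: Closed round metal paint tin, 84 mm in diameter, 100 mm high, standing loose beside the dispenser; origin at the centre of its underside. To be left alone.
- funnel: White plastic funnel standing on its wide mouth, 90 mm in diameter, 75 mm high, loose; origin at the centre of its underside. To be left alone.
- stick: Flat wooden stirring stick, 170 x 18 x 5 mm, lying loose on the bench along its own x axis; origin at the centre of its underside. To be left alone.

How it is judged:
At the end, for the whole second after the job is handed in: The wheel rests in the click at which the tooth with the stud stands at the pointer (within 0.12 rad), and the cup, tin, funnel and stick are within 15 mm of where they stood (value of joint dose_wheel between -0.12 and 0.12 rad and horizontal distance between stud_top and pointer_tip below 0.022 m and velocity of joint dose_wheel between -0.1 and 0.1 rad/s and distance of each of cup, tin, funnel, stick from where it was at the start of the episode below 0.015 m); the robot touches nothing.
It fails at once if the wheel is taken past the pointer (more than 0.45 rad beyond it) (value of joint dose_wheel above 0.45 rad).
It fails at once if the fingers grip or force the wheel (more than 30 N on it) (contact force between dose_wheel and the fingers above 30 N).
It fails at once if a bystander is lifted, carried, knocked over or shoved away (distance of any of cup, tin, funnel, stick from where it was at the start of the episode above 0.02 m or angle between any of cup, tin, funnel's own z axis and vertical above 0.5 rad).
It also fails if it takes over 51 s, if anything falls off the work surface, if the arm or the gripper's body presses on something with over 40 N, if the wrist force passes 120 N, or if a joint passes its speed limit or range.

## Working session

There is one attempt and no reset: what is moved stays moved. The work goes in short steps, Python scripts to look and compute and a shell command to move; the robot and the scene stay as the last step left them, time stands still between calls to the robot, and variables do not carry over. Pictures are saved under pics/ and viewed, and the job is handed in when it is done.

```bash
ls; mkdir -p pics
python3 - <<'E'
from bench import r
import cv2, numpy as np
np.set_printoptions(precision=4,suppress=True)
for n in("scene","top"):
    cv2.imwrite(f"pics/{n}0.png",r.read_camera(n)[:,:,::-1]); print(r.camera_params(n))
print(r.observe(), r.tcp_to_grasp)
E
```

```text
pics
{'camera_matrix': array([[409.1354,   0.    , 256.4048],
       [  0.    , 409.1354, 183.8316],
       [  0.    ,   0.    ,   1.    ]]), 'rvec': array([ 0.9649,  2.6708, -0.7989]), 'tvec': array([ 0.4792, -0.3157,  1.3706])}
{'camera_matrix': array([[420.456 ,   0.    , 257.0244],
       [  0.    , 420.456 , 191.2217],
       [  0.    ,   0.    ,   1.    ]]), 'rvec': array([ 2.121 , -2.1402,  0.1471]), 'tvec': array([0.054 , 0.65  , 1.0952])}
{'t': 0.1, 'q': array([-1.3944,  0.3134,  1.4983,  0.    ,  1.331 , -0.2234]), 'dq': array([ 0.0009, -0.0019, -0.0025, -0.0001,  0.0013,  0.0012]), 'tau': array([  0.0023, -41.29  , -26.0141,  -0.0002,   0.003 ,  -0.    ]), 'eef_pos': array([ 0.2043, -0.4834,  0.2308]), 'tool_rot': array([-3.0779, -0.6236, -0.0001]), 'wrist_force': array([-0.2199,  0.2171, -0.1408]), 'moment': array([-0.0556, -0.0186,  0.0089]), 'width': 0.9959936495265045} 0.0187
```

View pics/scene0.png

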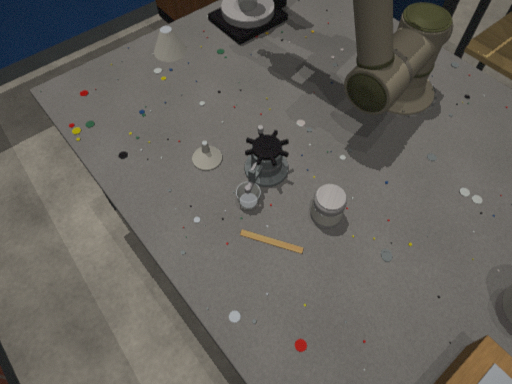

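View pics/top0.png

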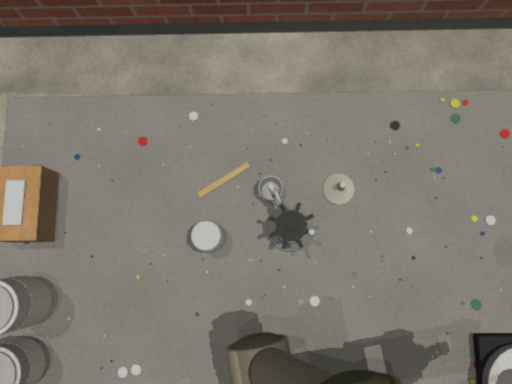

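The scene view shows the dispenser near (266,150) and a stud at about (261,130). The top view shows the wheel near (291,227), the cup at (270,187), the tin at (206,236), the funnel at (339,188) and the stick at (224,180). I'll enlarge crops and measure these.

```bash
cat > h.py <<'E'
import numpy as np, cv2
from bench import r
np.set_printoptions(precision=4,suppress=True)
def ray(n,uv):
    p=r.camera_params(n);R=cv2.Rodrigues(np.array(p["rvec"]))[0];t=np.array(p["tvec"])
    d=R.T@np.linalg.inv(p["camera_matrix"])@np.array([uv[0],uv[1],1.]);return -R.T@t,d
def onz(n,uv,z):
    c,d=ray(n,uv);return c+d*(z-c[2])/d[2]
def proj(n,P):
    p=r.camera_params(n);return cv2.projectPoints(np.array(P,float).reshape(-1,1,3),np.array(p["rvec"]),np.array(p["tvec"]),p["camera_matrix"],None)[0].reshape(-1,2)
def crop(n,img,u0,v0,w,h,s,name):
    cv2.imwrite(f"pics/{name}.png",cv2.resize(img[v0:v0+h,u0:u0+w,::-1],None,fx=s,fy=s,interpolation=cv2.INTER_CUBIC))
E
python3 - <<'E'
import cv2
from h import *
a=cv2.imread("pics/top0.png")[:,:,::-1]; crop("top",a,240,165,115,90,6,"topc")
a=cv2.imread("pics/scene0.png")[:,:,::-1]; crop("scene",a,185,110,115,105,5,"scenec")
for n,uvs,z in(("top",[(291,227)],.109),("scene",[(267,147)],.109)):
    for uv in uvs: print(onz(n,uv,z))
E
```

```text
[ 0.5481 -0.039   0.109 ]
[ 0.557  -0.0338  0.109 ]
```

View pics/topc.png

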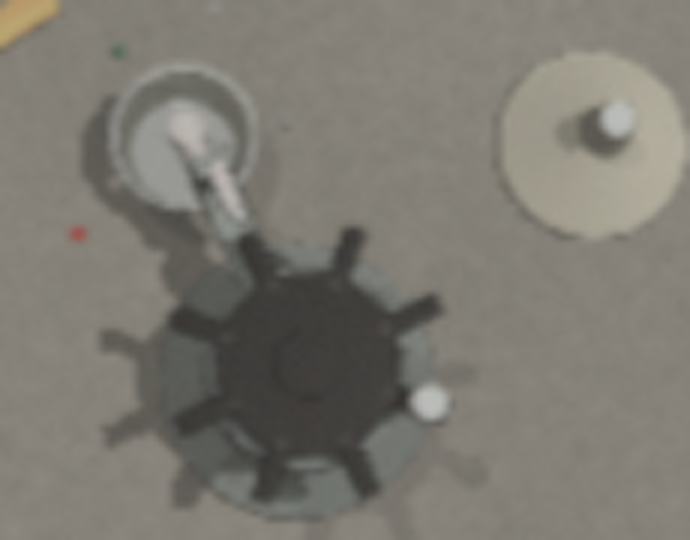

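View pics/scenec.png

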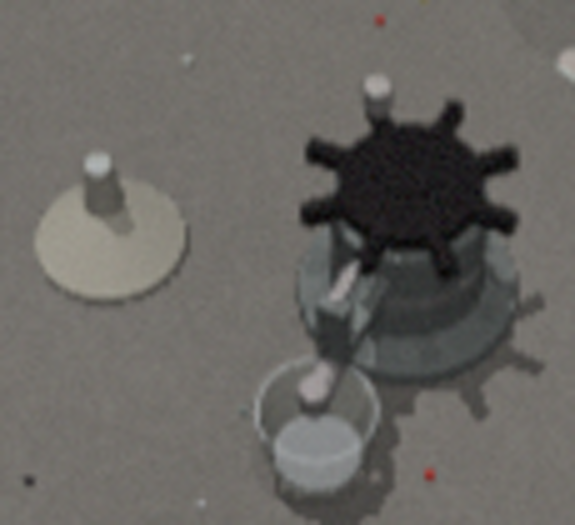

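```bash
python3 - <<'E'
from h import *
W={}
for n,box,thr in(("top",(265,200,320,255),75),("scene",(243,125,292,168),45)):
    img=cv2.imread(f"pics/{n}0.png"); g=img.max(2); m=np.zeros_like(g)
    u0,v0,u1,v1=box; m[v0:v1,u0:u1]=(g[v0:v1,u0:u1]<thr)*255
    S=8; M=cv2.resize(m,None,fx=S,fy=S,interpolation=cv2.INTER_LINEAR);M=(M>127).astype(np.uint8)*255
    # hub: rectify on z=.109
    c=onz(n,((u0+u1)/2,(v0+v1)/2),.109)[:2]
    gx=np.arange(-100,101)*1e-3   # 1mm grid, row=x up, col=-y
    P=np.array([[c[0]-a,c[1]-b,.109] for a in gx for b in gx]); uv=proj(n,P).astype(np.float32).reshape(201,201,2)
    rec=cv2.remap(g,uv[...,0],uv[...,1],cv2.INTER_LINEAR); b=(cv2.remap(m,uv[...,0],uv[...,1],cv2.INTER_LINEAR)>127).astype(np.uint8)*255
    cnt=max(cv2.findContours(b,0,2)[0],key=cv2.contourArea)
    (x,y),rad=cv2.minEnclosingCircle(cnt)
    hub=cv2.morphologyEx(b,cv2.MORPH_OPEN,cv2.getStructuringElement(2,(31,31)))
    hc=max(cv2.findContours(hub,0,2)[0],key=cv2.contourArea);(hx,hy),hr=cv2.minEnclosingCircle(hc)
    f=lambda x,y:np.array([c[0]-(y-100)/1000,c[1]-(x-100)/1000])
    print(n,"enc",f(x,y),rad,"hub",f(hx,hy),hr)
    full=cv2.remap(img,uv[...,0],uv[...,1],cv2.INTER_LINEAR); cv2.imwrite(f"pics/rec_{n}.png",cv2.resize(full,None,fx=2.9,fy=2.9)); print(c)
print("rot",cv2.Rodrigues(r.observe()["tool_rot"])[0])
E
python3 -c "
import cv2,numpy as np
cv2.imwrite('pics/rec.png',np.hstack([cv2.imread('pics/rec_top.png')[90:490,90:490],cv2.imread('pics/rec_scene.png')[90:490,90:490]]))"
```

```text
top enc [ 0.5527 -0.0374] 60.945404052734375 hub [ 0.5522 -0.0378] 40.47481918334961
[ 0.5468 -0.0428]
scene enc [ 0.5582 -0.0323] 64.73152160644531 hub [ 0.5579 -0.0338] 43.26960372924805
[ 0.5549 -0.0343]
rot [[ 0.9211  0.3892 -0.0002]
 [ 0.3892 -0.9211  0.0011]
 [ 0.0003 -0.0011 -1.    ]]
```

View pics/rec.png

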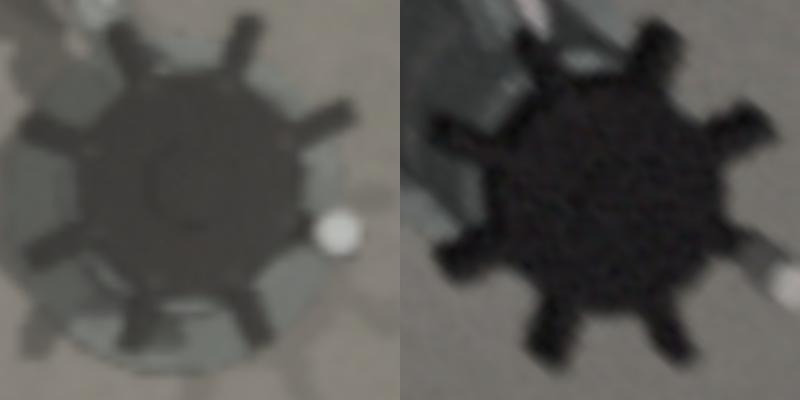

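The top view gives the hub centre at about (0.5525, -0.037) with radius 40.5 mm against a nominal 40. The scene view agrees once the visible side wall is allowed for. The stud is three teeth clockwise of the pointer. Next I'll refine the tooth phase and locate the bystanders.

Run:
```python
from h import *
C=np.array([.5525,-.0376])
img=cv2.imread("pics/top0.png").max(2)
th=np.radians(np.arange(0,360,1.)); acc=np.zeros(360)
for rr in(.050,.053,.056):
    P=np.c_[C[0]+rr*np.cos(th),C[1]+rr*np.sin(th),np.full(360,.109)];uv=proj("top",P).astype(np.float32)
    acc+=cv2.remap(img,uv[None,:,0],uv[None,:,1],cv2.INTER_LINEAR)[0]
f=acc.reshape(8,45).sum(0); ph=np.angle((f*np.exp(1j*np.arange(45)*2*np.pi/45)).sum()); 
print("tooth phase mod45", ((ph+np.pi)/(2*np.pi)*45)%45)
s=onz("top",(240+430/6-.4,165+402/6-.4),.129)[:2]-C; print("stud r,yaw",np.hypot(*s),np.degrees(np.arctan2(s[1],s[0])))
p=onz("top",(240+238/6-.4,165+215/6-.4),.113)[:2]-C; print("pointer",np.hypot(*p),np.degrees(np.arctan2(p[1],p[0])))
print("cup",onz("top",(270.5,188),.048),"tin",onz("top",(206,236),.1),"funnel",onz("top",(339,189),0),"stick",onz("top",(224,180),.005))
s0=onz("scene",(185+377/5-.4,110+85/5-.4),.129)[:2]-C;print("stud scene",np.hypot(*s0),np.degrees(np.arctan2(s0[1],s0[0])))
```

```text
tooth phase mod45 24.377584971578887
stud r,yaw 0.05352013853111713 -109.40579992819944
pointer 0.06943108225987739 23.402399352711225
cup [0.6596 0.0112 0.048 ] tin [0.5275 0.1794 0.1   ] funnel [ 0.6626 -0.1841  0.    ] stick [0.6914 0.1431 0.005 ]
stud scene 0.05276035522862276 -107.72307027176353
```

Three clicks are needed: stud yaw -109°, pointer about +25°. The gap on the robot's side, centred on yaw 182.5°, is free. I'll shut the gripper and turn the tool so its x axis is tangential there.

```bash
python3 -m crank '[{"grip":0,"wz":-7.7},{"grip":0,"wz":-7.7},{"grip":0,"wz":-7.7},{"grip":0,"wz":-7.7},{"grip":0,"wz":-7.7},{"grip":0,"wz":-7.7},{"grip":0,"wz":-7.7},{"grip":0,"wz":-7.7},{"grip":0,"wz":-8.0},{"grip":0}]'
python3 -m crank '[{"grip":0,"tx":0.02,"ty":0.0135},{"grip":0,"tx":0.0215,"ty":0.0135},{"grip":0,"tx":0.0215,"ty":0.0135},{"grip":0,"tx":0.0215,"ty":0.0135},{"grip":0,"tx":0.0215,"ty":0.0135},{"grip":0,"tx":0.0215,"ty":0.0135},{"grip":0,"tx":0.0215,"ty":0.0135},{"grip":0,"tx":0.0215,"ty":0.0135},{"grip":0,"tx":0.0215,"ty":0.0135},{"grip":0,"tx":0.0215,"ty":0.0135}]'
cat > st.py <<'E'
from h import *
C=np.array([.5525,-.0376])
def st():
    o=r.observe();R=cv2.Rodrigues(o["tool_rot"])[0];e=o["eef_pos"]-np.r_[C,0]
    print("t",o["t"],"pos",o["eef_pos"],"xyaw",np.degrees(np.arctan2(R[1,0],R[0,0])),"tilt",R[:,2],"polar r,yaw",np.hypot(e[0],e[1]),np.degrees(np.arctan2(e[1],e[0]))%360,"F",o["wrist_force"],"w",o["width"])
    return o,R
def to(rad,yaw,z):
    o,R=st();a=np.radians(yaw);T=np.r_[C+rad*np.array([np.cos(a),np.sin(a)]),z];print("tool shift",R.T@(T-o["eef_pos"]))
E
python3 -c "
from st import *
to(.1,182.5,.231)"
```

```text
t 0.1 pos [ 0.2043 -0.4834  0.2308] xyaw 22.907767189088446 tilt [-0.0002  0.0011 -1.    ] polar r,yaw 0.5656370552743786 232.00663678363534 F [-0.2199  0.2171 -0.1408] w 0.9959936495265045
tool shift [ 0.4005 -0.3099  0.0003]invalid input
invalid input
```

Both calls were refused, so probably every row needs all the keys.

```bash
python3 -m crank '[{"grip":0,"tx":0,"ty":0,"tz":0,"wx":0,"wy":0,"wz":-7.7},{"grip":0,"tx":0,"ty":0,"tz":0,"wx":0,"wy":0,"wz":-7.7},{"grip":0,"tx":0,"ty":0,"tz":0,"wx":0,"wy":0,"wz":-7.7},{"grip":0,"tx":0,"ty":0,"tz":0,"wx":0,"wy":0,"wz":-7.7},{"grip":0,"tx":0,"ty":0,"tz":0,"wx":0,"wy":0,"wz":-7.7},{"grip":0,"tx":0,"ty":0,"tz":0,"wx":0,"wy":0,"wz":-7.7},{"grip":0,"tx":0,"ty":0,"tz":0,"wx":0,"wy":0,"wz":-7.7},{"grip":0,"tx":0,"ty":0,"tz":0,"wx":0,"wy":0,"wz":-7.7},{"grip":0,"tx":0,"ty":0,"tz":0,"wx":0,"wy":0,"wz":-8},{"grip":0,"tx":0,"ty":0,"tz":0,"wx":0,"wy":0,"wz":0}]'
python3 -c "
from st import *
to(.1,182.5,.231)"
```

```text
t: 1.1
eef_pos: [0.2043, -0.4835, 0.231]
tool_rot: [-2.17, -2.27, -0.001]
wrist_force: [0.5, 0.5, -0.0]
width: 0.0
t 1.1 pos [ 0.2043 -0.4835  0.231 ] xyaw 92.57974838257606 tilt [-0.0001  0.0007 -1.    ] polar r,yaw 0.5657082932149744 232.01299659285638 F [ 0.4939  0.5147 -0.0361] w 5.392699242841329e-05
tool shift [0.4299 0.2679 0.0003]
```

```bash
python3 -m crank '[{"grip":0,"tx":0.022,"ty":0.0135,"tz":0,"wx":0,"wy":0,"wz":0},{"grip":0,"tx":0.022,"ty":0.0135,"tz":0,"wx":0,"wy":0,"wz":0},{"grip":0,"tx":0.022,"ty":0.0135,"tz":0,"wx":0,"wy":0,"wz":0},{"grip":0,"tx":0.022,"ty":0.0135,"tz":0,"wx":0,"wy":0,"wz":0},{"grip":0,"tx":0.022,"ty":0.0135,"tz":0,"wx":0,"wy":0,"wz":0},{"grip":0,"tx":0.022,"ty":0.0135,"tz":0,"wx":0,"wy":0,"wz":0},{"grip":0,"tx":0.022,"ty":0.0135,"tz":0,"wx":0,"wy":0,"wz":0},{"grip":0,"tx":0.022,"ty":0.0135,"tz":0,"wx":0,"wy":0,"wz":0},{"grip":0,"tx":0.022,"ty":0.0135,"tz":0,"wx":0,"wy":0,"wz":0},{"grip":0,"tx":0.022,"ty":0.0135,"tz":0,"wx":0,"wy":0,"wz":0}]'
python3 -m crank '[{"grip":0,"tx":0.022,"ty":0.0135,"tz":0,"wx":0,"wy":0,"wz":0},{"grip":0,"tx":0.022,"ty":0.0135,"tz":0,"wx":0,"wy":0,"wz":0},{"grip":0,"tx":0.022,"ty":0.0135,"tz":0,"wx":0,"wy":0,"wz":0},{"grip":0,"tx":0.022,"ty":0.0135,"tz":0,"wx":0,"wy":0,"wz":0},{"grip":0,"tx":0.022,"ty":0.0135,"tz":0,"wx":0,"wy":0,"wz":0},{"grip":0,"tx":0.022,"ty":0.0135,"tz":0,"wx":0,"wy":0,"wz":0},{"grip":0,"tx":0.022,"ty":0.0135,"tz":0,"wx":0,"wy":0,"wz":0},{"grip":0,"tx":0.022,"ty":0.0135,"tz":0,"wx":0,"wy":0,"wz":0},{"grip":0,"tx":0.022,"ty":0.0135,"tz":0,"wx":0,"wy":0,"wz":0},{"grip":0,"tx":0.012,"ty":0.012,"tz":0,"wx":0,"wy":0,"wz":0}]'
python3 -c "
from st import *
to(.1,182.5,.088)"
```

```text
t: 2.1
eef_pos: [0.3299, -0.2569, 0.2312]
tool_rot: [-2.177, -2.265, -0.0]
wrist_force: [-0.2, -0.0, -0.2]
width: -0.001
t: 3.1
eef_pos: [0.4541, -0.0407, 0.2312]
tool_rot: [-2.176, -2.266, -0.0]
wrist_force: [0.2, -0.8, 0.0]
width: 0.001
t 3.1 pos [ 0.4541 -0.0407  0.2312] xyaw 92.3253950787036 tilt [-0.0002  0.0003 -1.    ] polar r,yaw 0.09845508043782684 181.82197534674117 F [ 0.1871 -0.8134  0.0152] w 0.0006487591340976781
tool shift [-0.0012 -0.0015  0.1432]
```

```bash
python3 -m crank '[{"grip":0,"tx":-0.001,"ty":-0.001,"tz":0.012,"wx":0,"wy":0,"wz":0},{"grip":0,"tx":0,"ty":0,"tz":0.018,"wx":0,"wy":0,"wz":0},{"grip":0,"tx":0,"ty":0,"tz":0.018,"wx":0,"wy":0,"wz":0},{"grip":0,"tx":0,"ty":0,"tz":0.018,"wx":0,"wy":0,"wz":0},{"grip":0,"tx":0,"ty":0,"tz":0.018,"wx":0,"wy":0,"wz":0},{"grip":0,"tx":0,"ty":0,"tz":0.018,"wx":0,"wy":0,"wz":0},{"grip":0,"tx":0,"ty":0,"tz":0.018,"wx":0,"wy":0,"wz":0},{"grip":0,"tx":0,"ty":0,"tz":0.014,"wx":0,"wy":0,"wz":0},{"grip":0,"tx":0,"ty":0,"tz":0.009,"wx":0,"wy":0,"wz":0},{"grip":0,"tx":0,"ty":0,"tz":0,"wx":0,"wy":0,"wz":0}]'
python3 - <<'E'
from st import *
to(.065,182.5,.088)
a=r.read_camera("scene");crop("scene",a,215,70,115,105,5,"s1")
a=r.read_camera("top");crop("top",a,240,175,110,90,6,"t1")
E
```

```text
t: 4.1
eef_pos: [0.4523, -0.0431, 0.0875]
tool_rot: [-2.173, -2.266, 0.001]
wrist_force: [0.4, -0.7, 0.7]
width: -0.003
t 4.1 pos [ 0.4523 -0.0431  0.0875] xyaw 92.3864203947387 tilt [-0.0019  0.0007 -1.    ] polar r,yaw 0.10034289395364648 183.17064592388232 F [ 0.4153 -0.7351  0.7416] w -0.00333639951623299
tool shift [ 0.0012  0.0353 -0.0006]
```

View pics/s1.png

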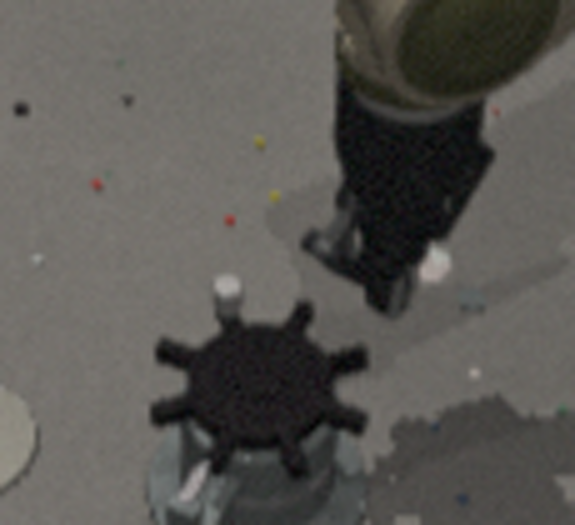

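View pics/t1.png

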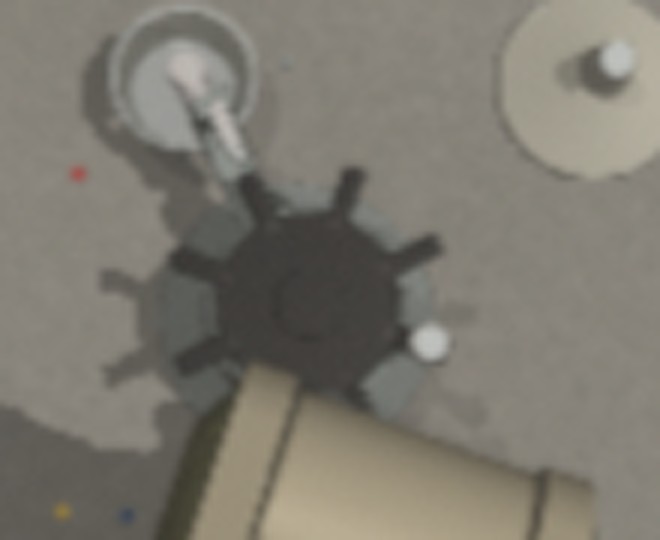

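The tip stands at scene crop (385,305), facing the gap between the teeth at (300,315) and (350,360). The wheel hasn't moved. I'll enter the gap radially.

```bash
python3 -m crank '[{"grip":0,"tx":0.001,"ty":0.006,"tz":0,"wx":0,"wy":0,"wz":0},{"grip":0,"tx":0,"ty":0.006,"tz":0,"wx":0,"wy":0,"wz":0},{"grip":0,"tx":0,"ty":0.006,"tz":0,"wx":0,"wy":0,"wz":0},{"grip":0,"tx":0,"ty":0.006,"tz":0,"wx":0,"wy":0,"wz":0},{"grip":0,"tx":0,"ty":0.006,"tz":0,"wx":0,"wy":0,"wz":0},{"grip":0,"tx":0,"ty":0.004,"tz":0,"wx":0,"wy":0,"wz":0},{"grip":0,"tx":0,"ty":0,"tz":0,"wx":0,"wy":0,"wz":0},{"grip":0,"tx":0,"ty":0,"tz":0,"wx":0,"wy":0,"wz":0},{"grip":0,"tx":0,"ty":0,"tz":0,"wx":0,"wy":0,"wz":0},{"grip":0,"tx":0,"ty":0,"tz":0,"wx":0,"wy":0,"wz":0}]'
python3 - <<'E'
from st import *
to(.065,182.5,.088)
a=r.read_camera("scene");crop("scene",a,215,90,100,85,6,"s2")
E
```

```text
t: 5.2
eef_pos: [0.4866, -0.0408, 0.0883]
tool_rot: [-2.172, -2.269, 0.0]
wrist_force: [-0.5, -0.5, 0.4]
width: 0.002
t 5.2 pos [ 0.4866 -0.0408  0.0883] xyaw 92.50330208553794 tilt [-0.  0. -1.] polar r,yaw 0.06596788547805746 182.79671158460334 F [-0.5429 -0.5057  0.3603] w 0.0018468975095875591
tool shift [0.0003 0.001  0.0003]
```

View pics/s2.png

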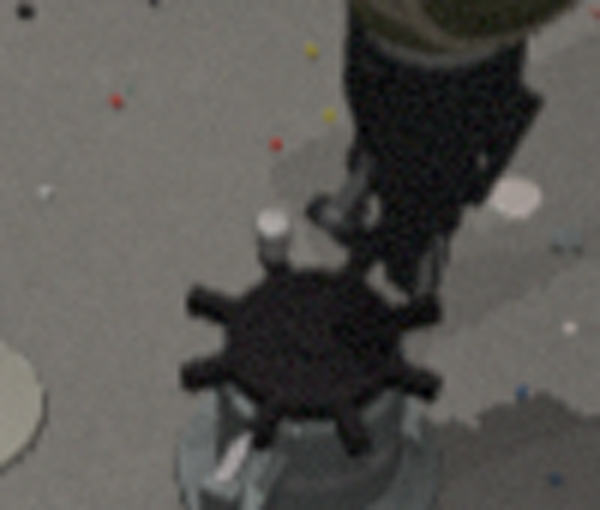

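The finger is in the gap without contact (force about 0.8 N) and the stud has not moved. First flick: a 45° arc about the wheel axis at about 0.09 m/s.

```bash
python3 -m crank '[{"grip":0,"tx":-0.0086,"ty":0.0006,"tz":0,"wx":0,"wy":0,"wz":-7.5},{"grip":0,"tx":-0.0086,"ty":0.0006,"tz":0,"wx":0,"wy":0,"wz":-7.5},{"grip":0,"tx":-0.0086,"ty":0.0006,"tz":0,"wx":0,"wy":0,"wz":-7.5},{"grip":0,"tx":-0.0086,"ty":0.0006,"tz":0,"wx":0,"wy":0,"wz":-7.5},{"grip":0,"tx":-0.0086,"ty":0.0006,"tz":0,"wx":0,"wy":0,"wz":-7.5},{"grip":0,"tx":-0.0086,"ty":0.0006,"tz":0,"wx":0,"wy":0,"wz":-7.5},{"grip":0,"tx":0,"ty":0,"tz":0,"wx":0,"wy":0,"wz":0},{"grip":0,"tx":0,"ty":0,"tz":0,"wx":0,"wy":0,"wz":0},{"grip":0,"tx":0,"ty":0,"tz":0,"wx":0,"wy":0,"wz":0},{"grip":0,"tx":0,"ty":0,"tz":0,"wx":0,"wy":0,"wz":0}]'
python3 - <<'E'
from st import *
to(.1,227.5,.088)
a=r.read_camera("scene");crop("scene",a,215,90,100,85,6,"s3")
a=r.read_camera("top");crop("top",a,240,175,110,90,6,"t3")
E
```

```text
t: 6.25
eef_pos: [0.508, -0.0862, 0.0883]
tool_rot: [-1.14, -2.927, -0.0]
wrist_force: [-0.1, -0.1, 0.7]
width: -0.001
t 6.25 pos [ 0.508  -0.0862  0.0883] xyaw 137.43234449110832 tilt [-0.0001  0.0001 -1.    ] polar r,yaw 0.06584127273758077 227.5347479226569 F [-0.09   -0.0626  0.6967] w -0.001208135528335716
tool shift [-0.     -0.0342  0.0003]
```

View pics/s3.png

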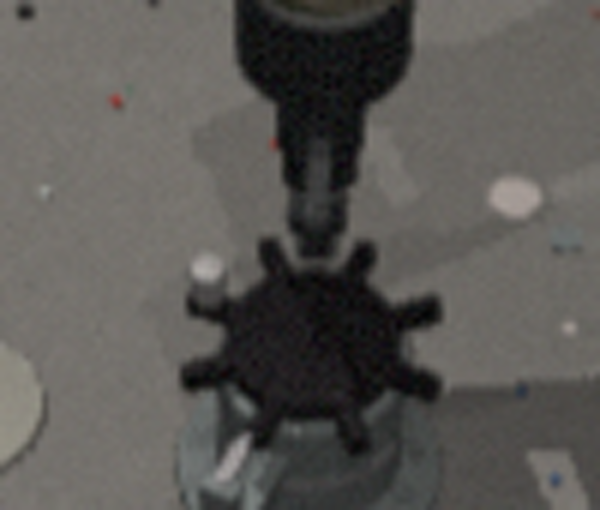

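View pics/t3.png

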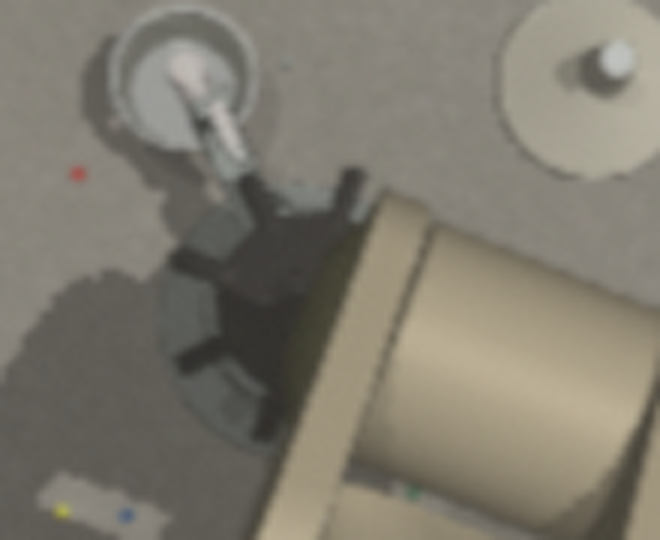

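One click is done: the stud moved to scene crop (205,270), two teeth short of the pointer, and the finger sits centred in the gap. Now retract radially, swing back outside the teeth and re-enter.

```bash
python3 -m crank '[{"grip":0,"tx":0,"ty":-0.012,"tz":0,"wx":0,"wy":0,"wz":0},{"grip":0,"tx":0,"ty":-0.012,"tz":0,"wx":0,"wy":0,"wz":0},{"grip":0,"tx":0,"ty":-0.012,"tz":0,"wx":0,"wy":0,"wz":0},{"grip":0,"tx":0.0133,"ty":0.0009,"tz":0,"wx":0,"wy":0,"wz":7.5},{"grip":0,"tx":0.0133,"ty":0.0009,"tz":0,"wx":0,"wy":0,"wz":7.5},{"grip":0,"tx":0.0133,"ty":0.0009,"tz":0,"wx":0,"wy":0,"wz":7.5},{"grip":0,"tx":0.0133,"ty":0.0009,"tz":0,"wx":0,"wy":0,"wz":7.5},{"grip":0,"tx":0.0133,"ty":0.0009,"tz":0,"wx":0,"wy":0,"wz":7.5},{"grip":0,"tx":0.0133,"ty":0.0009,"tz":0,"wx":0,"wy":0,"wz":7.5},{"grip":0,"tx":0,"ty":0,"tz":0,"wx":0,"wy":0,"wz":0}]'
python3 - <<'E'
from st import *
to(.0655,182.5,.088)
a=r.read_camera("scene");crop("scene",a,215,90,100,85,6,"s4")
E
```

```text
t: 7.35
eef_pos: [0.4504, -0.0419, 0.0883]
tool_rot: [-2.173, -2.269, 0.0]
wrist_force: [0.4, 0.3, -0.1]
width: 0.0
t 7.35 pos [ 0.4504 -0.0419  0.0883] xyaw 92.47433305438594 tilt [-0.0003  0.0002 -1.    ] polar r,yaw 0.10217540517712993 182.41876491799678 F [ 0.4363  0.3348 -0.1447] w 0.00017795754110453644
tool shift [-0.0001  0.0367  0.0003]
```

View pics/s4.png

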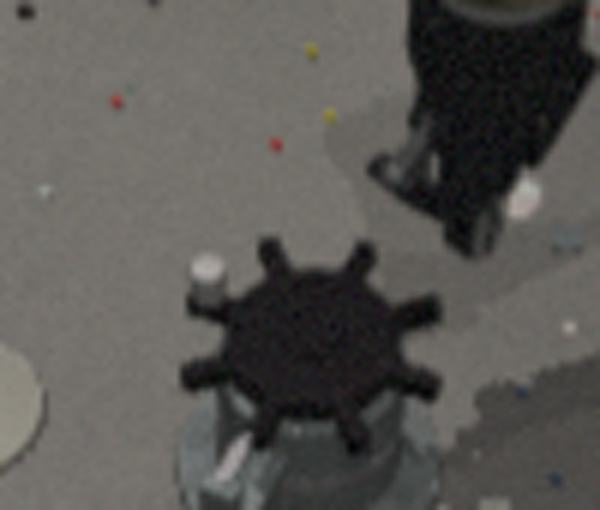

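The wheel stayed at one click, with the stud at crop (208,270). The finger is back outside the same gap, so second flick: enter, then arc.

```bash
python3 -m crank '[{"grip":0,"tx":0,"ty":0.007,"tz":0,"wx":0,"wy":0,"wz":0},{"grip":0,"tx":0,"ty":0.007,"tz":0,"wx":0,"wy":0,"wz":0},{"grip":0,"tx":0,"ty":0.007,"tz":0,"wx":0,"wy":0,"wz":0},{"grip":0,"tx":0,"ty":0.007,"tz":0,"wx":0,"wy":0,"wz":0},{"grip":0,"tx":0,"ty":0.006,"tz":0,"wx":0,"wy":0,"wz":0},{"grip":0,"tx":0,"ty":0.002,"tz":0,"wx":0,"wy":0,"wz":0},{"grip":0,"tx":0,"ty":0,"tz":0,"wx":0,"wy":0,"wz":0},{"grip":0,"tx":0,"ty":0,"tz":0,"wx":0,"wy":0,"wz":0},{"grip":0,"tx":0,"ty":0,"tz":0,"wx":0,"wy":0,"wz":0},{"grip":0,"tx":0,"ty":0,"tz":0,"wx":0,"wy":0,"wz":0}]'
python3 -m crank '[{"grip":0,"tx":-0.0086,"ty":0.0006,"tz":0,"wx":0,"wy":0,"wz":-7.5},{"grip":0,"tx":-0.0086,"ty":0.0006,"tz":0,"wx":0,"wy":0,"wz":-7.5},{"grip":0,"tx":-0.0086,"ty":0.0006,"tz":0,"wx":0,"wy":0,"wz":-7.5},{"grip":0,"tx":-0.0086,"ty":0.0006,"tz":0,"wx":0,"wy":0,"wz":-7.5},{"grip":0,"tx":-0.0086,"ty":0.0006,"tz":0,"wx":0,"wy":0,"wz":-7.5},{"grip":0,"tx":-0.0086,"ty":0.0006,"tz":0,"wx":0,"wy":0,"wz":-7.5},{"grip":0,"tx":0,"ty":0,"tz":0,"wx":0,"wy":0,"wz":0},{"grip":0,"tx":0,"ty":0,"tz":0,"wx":0,"wy":0,"wz":0},{"grip":0,"tx":0,"ty":0,"tz":0,"wx":0,"wy":0,"wz":0},{"grip":0,"tx":0,"ty":0,"tz":0,"wx":0,"wy":0,"wz":0}]'
python3 - <<'E'
from st import *
to(.1,227.5,.088)
a=r.read_camera("scene");crop("scene",a,215,90,100,85,6,"s5")
E
```

```text
t: 8.4
eef_pos: [0.487, -0.0407, 0.0883]
tool_rot: [-2.172, -2.269, 0.0]
wrist_force: [0.0, -0.5, 0.2]
width: 0.0
t: 9.4
eef_pos: [0.5084, -0.086, 0.0883]
tool_rot: [-1.14, -2.927, -0.0]
wrist_force: [0.2, 0.7, -0.8]
width: -0.002
t 9.4 pos [ 0.5084 -0.086   0.0883] xyaw 137.43562513980405 tilt [-0.0001  0.0001 -1.    ] polar r,yaw 0.06547080994753635 227.65563987753544 F [ 0.1876  0.6525 -0.7765] w -0.0024556184535133663
tool shift [ 0.0001 -0.0345  0.0003]
```

View pics/s5.png

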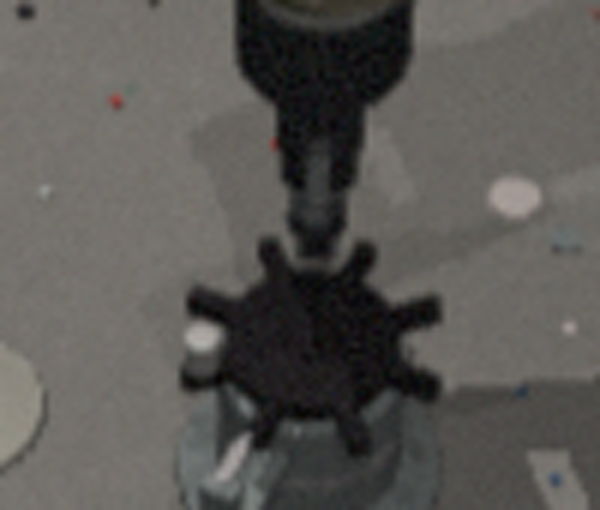

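The second click is done: the stud is at crop (200,340), one tooth short of the pointer. Same cycle again for the last flick.

```bash
python3 -m crank '[{"grip":0,"tx":0,"ty":-0.012,"tz":0,"wx":0,"wy":0,"wz":0},{"grip":0,"tx":0,"ty":-0.012,"tz":0,"wx":0,"wy":0,"wz":0},{"grip":0,"tx":0,"ty":-0.012,"tz":0,"wx":0,"wy":0,"wz":0},{"grip":0,"tx":0.0133,"ty":0.0009,"tz":0,"wx":0,"wy":0,"wz":7.5},{"grip":0,"tx":0.0133,"ty":0.0009,"tz":0,"wx":0,"wy":0,"wz":7.5},{"grip":0,"tx":0.0133,"ty":0.0009,"tz":0,"wx":0,"wy":0,"wz":7.5},{"grip":0,"tx":0.0133,"ty":0.0009,"tz":0,"wx":0,"wy":0,"wz":7.5},{"grip":0,"tx":0.0133,"ty":0.0009,"tz":0,"wx":0,"wy":0,"wz":7.5},{"grip":0,"tx":0.0133,"ty":0.0009,"tz":0,"wx":0,"wy":0,"wz":7.5},{"grip":0,"tx":0,"ty":0,"tz":0,"wx":0,"wy":0,"wz":0}]'
python3 - <<'E'
from st import *
to(.0655,182.5,.088)
a=r.read_camera("scene");crop("scene",a,215,90,100,85,6,"s6")
E
```

```text
t: 10.45
eef_pos: [0.4508, -0.0418, 0.0884]
tool_rot: [-2.173, -2.269, 0.0]
wrist_force: [-0.0, -0.3, -0.4]
width: 0.002
t 10.45 pos [ 0.4508 -0.0418  0.0884] xyaw 92.47023783063945 tilt [-0.0003  0.0002 -1.    ] polar r,yaw 0.10181435676841187 182.34018795870813 F [-0.014  -0.3066 -0.3789] w 0.0019085595323420769
tool shift [-0.0003  0.0363  0.0003]
```

View pics/s6.png

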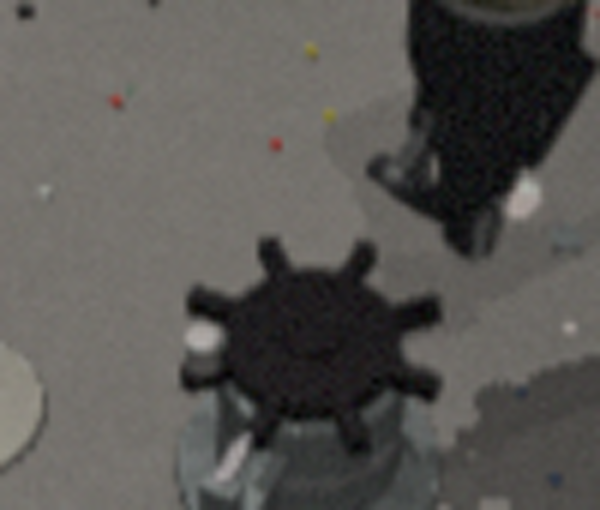

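The stud is unchanged at crop (202,340), one click short. Third flick:

```bash
python3 -m crank '[{"grip":0,"tx":0,"ty":0.007,"tz":0,"wx":0,"wy":0,"wz":0},{"grip":0,"tx":0,"ty":0.007,"tz":0,"wx":0,"wy":0,"wz":0},{"grip":0,"tx":0,"ty":0.007,"tz":0,"wx":0,"wy":0,"wz":0},{"grip":0,"tx":0,"ty":0.007,"tz":0,"wx":0,"wy":0,"wz":0},{"grip":0,"tx":0,"ty":0.006,"tz":0,"wx":0,"wy":0,"wz":0},{"grip":0,"tx":0,"ty":0.002,"tz":0,"wx":0,"wy":0,"wz":0},{"grip":0,"tx":0,"ty":0,"tz":0,"wx":0,"wy":0,"wz":0},{"grip":0,"tx":0,"ty":0,"tz":0,"wx":0,"wy":0,"wz":0},{"grip":0,"tx":0,"ty":0,"tz":0,"wx":0,"wy":0,"wz":0},{"grip":0,"tx":0,"ty":0,"tz":0,"wx":0,"wy":0,"wz":0}]'
python3 -m crank '[{"grip":0,"tx":-0.0086,"ty":0.0006,"tz":0,"wx":0,"wy":0,"wz":-7.5},{"grip":0,"tx":-0.0086,"ty":0.0006,"tz":0,"wx":0,"wy":0,"wz":-7.5},{"grip":0,"tx":-0.0086,"ty":0.0006,"tz":0,"wx":0,"wy":0,"wz":-7.5},{"grip":0,"tx":-0.0086,"ty":0.0006,"tz":0,"wx":0,"wy":0,"wz":-7.5},{"grip":0,"tx":-0.0086,"ty":0.0006,"tz":0,"wx":0,"wy":0,"wz":-7.5},{"grip":0,"tx":-0.0086,"ty":0.0006,"tz":0,"wx":0,"wy":0,"wz":-7.5},{"grip":0,"tx":0,"ty":0,"tz":0,"wx":0,"wy":0,"wz":0},{"grip":0,"tx":0,"ty":0,"tz":0,"wx":0,"wy":0,"wz":0},{"grip":0,"tx":0,"ty":0,"tz":0,"wx":0,"wy":0,"wz":0},{"grip":0,"tx":0,"ty":0,"tz":0,"wx":0,"wy":0,"wz":0}]'
python3 - <<'E'
from st import *
to(.1,227.5,.088)
a=r.read_camera("scene");crop("scene",a,215,90,100,85,6,"s7")
E
```

```text
t: 11.5
eef_pos: [0.4873, -0.0405, 0.0883]
tool_rot: [2.172, 2.269, 0.0]
wrist_force: [-0.3, -0.4, 0.2]
width: 0.001
t: 12.5
eef_pos: [0.5087, -0.0858, 0.0883]
tool_rot: [-1.14, -2.927, -0.0]
wrist_force: [0.1, -0.1, -0.7]
width: -0.002
t 12.5 pos [ 0.5087 -0.0858  0.0883] xyaw 137.4320878455607 tilt [-0.0001  0.0001 -1.    ] polar r,yaw 0.06513502930602563 227.7911637798693 F [ 0.0866 -0.0859 -0.702 ] w -0.0021442207080343218
tool shift [ 0.0003 -0.0349  0.0003]
```

View pics/s7.png

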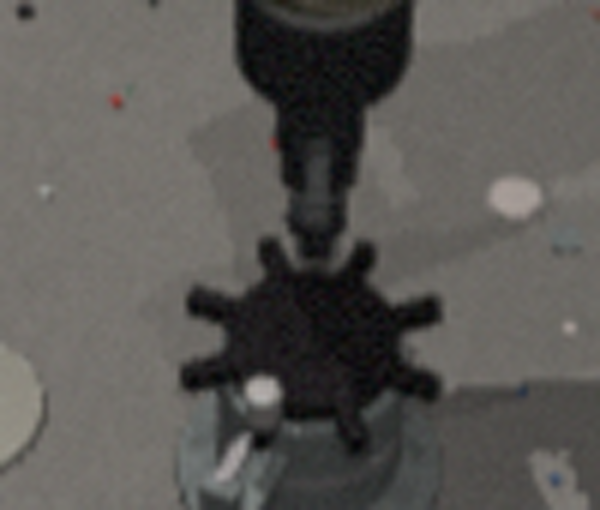

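The stud now stands at the pointer, at crop (262,390). I'll retract radially, lift and move off so both cameras can see.

```bash
python3 -m crank '[{"grip":0,"tx":0,"ty":-0.01,"tz":0,"wx":0,"wy":0,"wz":0},{"grip":0,"tx":0,"ty":-0.015,"tz":0,"wx":0,"wy":0,"wz":0},{"grip":0,"tx":0,"ty":-0.015,"tz":0,"wx":0,"wy":0,"wz":0},{"grip":0,"tx":0,"ty":-0.015,"tz":0,"wx":0,"wy":0,"wz":0},{"grip":0,"tx":0,"ty":-0.015,"tz":0,"wx":0,"wy":0,"wz":0},{"grip":0,"tx":0,"ty":-0.015,"tz":-0.02,"wx":0,"wy":0,"wz":0},{"grip":0,"tx":0,"ty":-0.015,"tz":-0.03,"wx":0,"wy":0,"wz":0},{"grip":0,"tx":0,"ty":0,"tz":-0.03,"wx":0,"wy":0,"wz":0},{"grip":0,"tx":0,"ty":0,"tz":-0.03,"wx":0,"wy":0,"wz":0},{"grip":0,"tx":0,"ty":0,"tz":-0.02,"wx":0,"wy":0,"wz":0}]'
python3 -m crank '[{"grip":0,"tx":0,"ty":-0.025,"tz":0,"wx":0,"wy":0,"wz":0},{"grip":0,"tx":0,"ty":-0.03,"tz":0,"wx":0,"wy":0,"wz":0},{"grip":0,"tx":-0.01,"ty":-0.03,"tz":0,"wx":0,"wy":0,"wz":0},{"grip":0,"tx":-0.02,"ty":-0.03,"tz":0,"wx":0,"wy":0,"wz":0},{"grip":0,"tx":-0.02,"ty":-0.03,"tz":0,"wx":0,"wy":0,"wz":0},{"grip":0,"tx":-0.02,"ty":-0.03,"tz":0,"wx":0,"wy":0,"wz":0},{"grip":0,"tx":-0.02,"ty":-0.02,"tz":0,"wx":0,"wy":0,"wz":0},{"grip":0,"tx":-0.01,"ty":-0.01,"tz":0,"wx":0,"wy":0,"wz":0},{"grip":0,"tx":0,"ty":0,"tz":0,"wx":0,"wy":0,"wz":0},{"grip":0,"tx":0,"ty":0,"tz":0,"wx":0,"wy":0,"wz":0}]'
python3 - <<'E'
from st import *
st()
a=r.read_camera("scene");cv2.imwrite("pics/s8f.png",a[:,:,::-1]);crop("scene",a,185,110,130,105,4,"s8")
b=r.read_camera("top");cv2.imwrite("pics/t8f.png",b[:,:,::-1]);crop("top",b,190,155,170,100,4,"t8")
for n in("scene","top"):
    d=cv2.absdiff(cv2.imread(f"pics/{n}0.png"),cv2.imread(f"pics/{n[0]}8f.png")).max(2);cv2.imwrite(f"pics/d{n[0]}.png",d)
cv2.imwrite("pics/d.png",np.hstack([cv2.resize(cv2.imread("pics/dt.png")*3,(400,300)),cv2.resize(cv2.imread("pics/ds.png")*3,(400,300))]))
E
```

```text
t: 13.55
eef_pos: [0.4408, -0.1609, 0.2204]
tool_rot: [1.14, 2.925, -0.001]
wrist_force: [-1.3, -0.8, -0.6]
width: 0.001
t: 14.55
eef_pos: [0.3759, -0.3783, 0.2181]
tool_rot: [-1.139, -2.927, -0.001]
wrist_force: [-0.0, -0.0, 0.1]
width: 0.002
t 14.55 pos [ 0.3759 -0.3783  0.2181] xyaw 137.45927290974873 tilt [-0.0003  0.0007 -1.    ] polar r,yaw 0.3837857351649348 242.59712117438326 F [-0.0372 -0.0412  0.1499] w 0.0016528771985003172
```

View pics/s8.png

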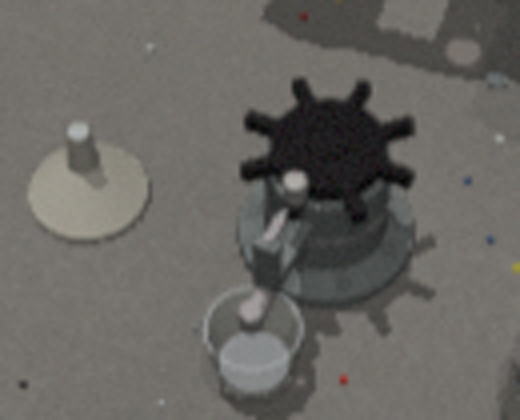

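View pics/t8.png

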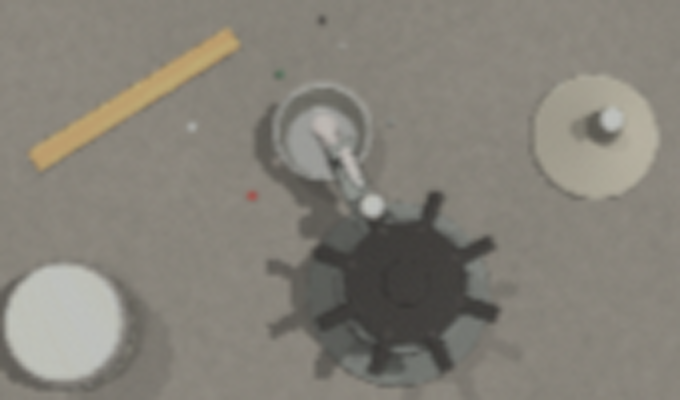

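View pics/d.png

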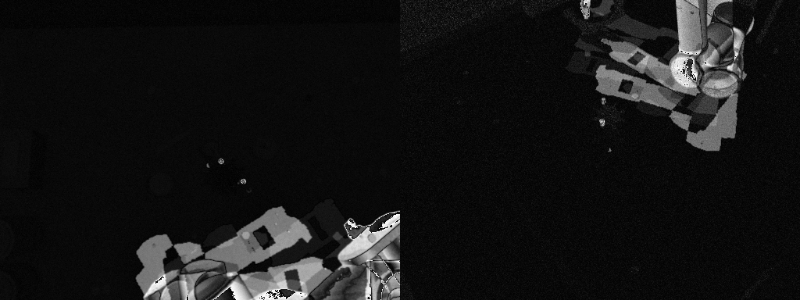

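Both views show the stud at the pointer: scene crop (295,180), top crop (372,205). The difference image shows only the stud, arm and shadows changed, so the bystanders stayed put. A final stud measurement, then I hand in.

Run:
```python
from st import *
s=onz("top",(190+372/4-.4,155+205/4-.4),.129)[:2]-C; print("stud r,yaw",np.hypot(*s),np.degrees(np.arctan2(s[1],s[0])))
print("F",r.observe()["wrist_force"]); print(r.job_done())
```

```text
stud r,yaw 0.0516658710788435 22.694919394814168
F [-0.0523 -0.1356  0.0762]
the job is handed in; nothing more can be done
None
```

I advanced the wheel three clicks anticlockwise with three light 45° flicks of the shut fingertips, so the stud tooth now rests at the pointer. I handed the job in at about 14.7 s of the 51 s allowed; it reports no verdict.

- **Stud:** it measured 51.7 mm from the axis at 22.7° yaw. My estimates of the pointer direction were 23.4° (measured directly) and 24.4° (from the tooth pattern). That is a disagreement of 1–2° (under 0.03 rad), well inside the 0.12 rad allowed.
- **Bystanders:** comparing the pictures from before and after, only the stud, the arm and its shadows had changed. The cup, tin, funnel and stick stayed where they were.
- **Force:** wrist readings at the end of each move were below 2 N. I did not record the peaks during the flicks.
- **Arm:** it finished about 0.38 m from the wheel axis with the fingertips at z = 0.22 m, touching nothing.

One check disagreed at the start: the scene camera put the wheel centre 5–7 mm from where the top camera did. I put that down to the wheel's side wall showing in that view and used the top view. My first two move commands were refused for missing fields and did not move the arm.

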